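# Sort feed cartons by hefting one end

### The arm

A 6-joint arm with a two-finger parallel gripper is mounted at the origin on a cart in front of the work surface, level with it; the furniture and walls round the work are solid. World frame = base frame: x ahead of the robot, y to its left, z up, the work surface at z = 0. Lengths are in m, angles in rad, forces in N, time in s.
With the tool pointing down it reaches from about 0.25 to 0.725 m from the base axis. Payload 4 kg.
Tool frame: the origin (TCP) lies on the centre line of the jaws, within the pads' length; the fingertips stand 22 mm ahead of it and the grasp point (between the pads) lies 3 mm ahead of it; z points along the fingers, y is the line along which they close (so a half turn about z gives the same grasp; the last joint's range is limited). The gripper opens to 85 mm and grips with 20 to 120 N. Pads are 22 mm wide; open, the fingers measure 114 mm over their backs; the gripper's body (76 mm by 85 mm) begins 54 mm behind the grasp point. The pads swing forward as they close: fully open they stand 13 mm farther back than shut.
Start: joints at [-1.197, 0.241, 0.005, 1.335, 0, 1.571], TCP at [0.183, -0.465, 0.253] pointing down, gripper open.
Joint ranges: [-2.72, 2.72], [-1.05, 1.87], [-1.09, 1.28], [-1.99, 2.15], [-1.42, 1.44], [-3.14, 3.14]. Speed limits (rad/s): [2.79, 2.79, 3.14, 3.14, 3.14, 3.14].

### API

Orientations are given as a unit quaternion [x, y, z, w].
In Python, from workcell import bot gives the robot as it stands.
- The arm moves only by the shell command python3 -m inch 'ROWS'. ROWS is JSON, one flat list of numbers, 7 for each row, row after row: the shift along the world's x, y, z in mm, then the turn, a rotation vector about the world's x, y, z in rad, then the opening in per cent of the stroke, from 0 (shut) to 100 (fully open). A call has 1 to 8 rows; each row is the pose to reach, as a shift and turn from the pose commanded when the call began; what a row does not reach only later rows make up. A row lasts 1/12 s, in which the tool goes at most 41.7 mm and 7.16 degrees, less where a joint would pass 70% of its speed; a pose out of reach is approached as far as the arm can. A call with a gripper value outside its range is refused whole. The fingers move at their own pace and stop on an object; the grip force is fixed at half the most. Time passes only in rows, so rows that repeat a pose let the fingers close. It gives the time, the measured TCP pose, the force, the opening and the grip force at its end, in the units of the state.
- bot.get_obs(): the state, without advancing time (a new reading comes with each control period).
- bot.camera(name): name is "scene" or "top" or "wrist"; returns the picture (400x640x3 uint8, blue, green, red); there is no depth.
- bot.camera_info(name): a dict with "intrinsics" (3x3 intrinsics, pixels), "distortion" ([k1, k2, p1, p2, k3] as OpenCV has them; the pictures are not rectified), "camera_from_world" (4x4, takes a point from world to camera coordinates); the wrist camera has in their place "hand_eye" (4x4, takes a point from camera to tool coordinates, whose origin is the TCP and whose axes are the flange's). Camera axes: x right, y down, z forward; pixel columns grow to the right and rows downward; lengths in m; the calibration is good to about 2 mm. A picture is of the moment at which its call begins: read the wrist's pose just before it. camera_info takes no time and is no camera call.
- bot.job_done(): hands the job in; it is judged then, once.
Trained networks look in the newest picture that a camera, given by its name, has taken for a name from the list of things; names that differ only in an ending like _2 or _b are one class to them, and where a whole thing is asked for, a point or a joint stands for the part that bears it (a point fixed in the world has none). Each returns a list of dicts, best first, with "confidence" (0 to 1); they miss things now and then, are a little off and sometimes report something else, mostly with a low value. They report only what shows in the picture. A call takes as long as a camera call.
- bot.silhouettes(camera, target): "mask" (400x640 bool, what is visible of it) and "uv" ([column, row] in pixels, amid what is visible of it).
- bot.spot_point(camera, target): "uv" ([column, row] in pixels: a listed point, or the origin of a listed thing).
The state is a dict: "clock": time; "joint_pos": joint angles; "joint_vel": joint speeds; "tau": joint torques, N m; "eef_pos": TCP position; "tool_rot": TCP orientation; "ft_force": force on the tool from outside, world axes, zero at the start; "ft_torque": the same for the moment, N m; "grip_width": finger opening in m; "grasp_force": force on a finger pad.
Only numpy, scipy, OpenCV 4.12 (cv2) and the standard library are available. Lean on these libraries where they do the work, as an engineer would, in place of code of your own. Each camera call takes 0.05 s, during which the arm holds its last target. There are 200 camera calls.

### The job

Find out which of the two closed feed cartons on the grey checking board are full and which nearly empty: first the nearer one, then the farther one, lift the knob end slightly while the other end stays down, and feel the weight. Slide each full carton (about 850 g) sideways onto the bay with the guard rails and each nearly empty one (about 200 g) onto the bay without rails, so that it stands wholly on that bay. Never raise a carton bodily off the board or tip it over, and leave the things around the work where they are.

Things in the scene. Friction and masses are not known exactly. Their poses are not given: they have to be found in the camera images.
- carton_a: closed opaque rigid feed carton, white walls, grey fixed lid, 80 mm wide (its x), 140 mm long (its y), 62 mm tall without its knob; stands nearer the robot on the checking board. Origin: centre of its underside, z up. Full it weighs 820 to 890 g, nearly empty 170 to 240 g; both cartons may be full, both nearly empty, or one each
- carton_b: closed opaque rigid feed carton, white walls, grey fixed lid, 80 mm wide (its x), 140 mm long (its y), 62 mm tall without its knob; stands farther from the robot on the checking board. Origin: centre of its underside, z up. Full it weighs 820 to 890 g, nearly empty 170 to 240 g; both cartons may be full, both nearly empty, or one each
- knob_a (a point): centre of carton_a's ball knob, 84 mm above its underside: a black ball 30 mm across on a short 14 mm stem, its centre 22 mm above the lid and 48 mm from the carton's centre toward its +y end. The stem swivels at the lid (about the carton's x, 0.5 rad each way, light spring to upright), so a held knob lets the carton tilt. Raising that end takes 3.5 to 6 N if full, 0.8 to 2 N if nearly empty
- far_edge_a (a point): middle of the bottom edge of carton_a at the end without the knob, 70 mm from its centre
- knob_b (a point): centre of carton_b's ball knob, 84 mm above its underside: a black ball 30 mm across on a short 14 mm stem, its centre 22 mm above the lid and 48 mm from the carton's centre toward its +y end. The stem swivels at the lid (about the carton's x, 0.5 rad each way, light spring to upright), so a held knob lets the carton tilt. Raising that end takes 3.5 to 6 N if full, 0.8 to 2 N if nearly empty
- far_edge_b (a point): middle of the bottom edge of carton_b at the end without the knob, 70 mm from its centre
- check_board: fixed grey board, 310 mm (x) by 200 mm (y), 10 mm thick; the cartons start on it, one before the other, long side and knob roughly toward its +y. Origin: centre of its underside, z up; yaw within 0.06 rad of the world's. The bays adjoin its +y and -y sides, tops level, no step: each carton can slide either way in its own lane
- railed_bay: fixed white board, 310 mm (x) by 230 mm (y), 10 mm thick, adjoining the +y (left) or -y (right) side of the checking board (varies), parallel to it; origin: centre of its underside. Told apart by its two steel guard rails along y, 144 mm before and behind its centre, 190 mm long and 45 mm high from the bench; open at both y ends. It is for full cartons
- flat_bay: fixed white board, 310 mm (x) by 230 mm (y), 10 mm thick, adjoining the +y (left) or -y (right) side of the checking board (varies), parallel to it; origin: centre of its underside. It has no rails. It is for nearly empty cartons
- syringe: small clear oral syringe, 18 x 89 x 10 mm, lying along the gap between the two cartons on the checking board; a bystander; origin at the centre of its underside
- grit_jar: jar with a light grey lid, 60 mm across, 74 mm tall, behind the boards; a bystander; origin at the centre of its underside
- seed_jar: jar with a green lid, 76 mm across, 98 mm tall, behind the boards; a bystander; origin at the centre of its underside
- tape_roll: roll of tape, 96 mm across, 25 mm tall, right of the boards; a bystander; origin at the centre of its underside

How it is judged:
On the way, in this order (a step that is already met when the one before it is completed fails the run):
1. the nearer carton's knob end is held up slightly (tilt over 0.05 rad) while its other end stays down on the board (angle between carton_a's own z axis and vertical above 0.05 rad and height (world z) of far_edge_a below 0.02 m and contact force between the fingers and carton_a above 0.3 N), for 0.2 s.
2. then the same with the farther carton (angle between carton_b's own z axis and vertical above 0.05 rad and height (world z) of far_edge_b below 0.02 m and contact force between the fingers and carton_b above 0.3 N), for 0.2 s.
At the end, for the whole second after the job is handed in: Each full carton (pressing on its board with more than 5.0 N) stands upright and still on the railed bay and each nearly empty one on the flat bay, its centre within 47 mm of the bay's centre across (y) and 115 mm along (x) (((y of carton_a in the frame of railed_bay between -0.047 and 0.047 m and x of carton_a in the frame of railed_bay between -0.115 and 0.115 m and contact force between carton_a and railed_bay above 5 N) or (y of carton_a in the frame of flat_bay between -0.047 and 0.047 m and x of carton_a in the frame of flat_bay between -0.115 and 0.115 m and contact force between carton_a and flat_bay between 1.5 and 5 N)) and angle between each of carton_a, carton_b's own z axis and vertical below 0.04 rad and linear speed of each of carton_a, carton_b below 0.02 m/s and ((y of carton_b in the frame of railed_bay between -0.047 and 0.047 m and x of carton_b in the frame of railed_bay between -0.115 and 0.115 m and contact force between carton_b and railed_bay above 5 N) or (y of carton_b in the frame of flat_bay between -0.047 and 0.047 m and x of carton_b in the frame of flat_bay between -0.115 and 0.115 m and contact force between carton_b and flat_bay between 1.5 and 5 N))); the robot touches nothing.
It fails at once if a carton is raised bodily, over 15 mm clear of the boards at its knobless end and 20 mm at its centre ((height (world z) of carton_a above 0.03 m and height (world z) of far_edge_a above 0.025 m) or (height (world z) of carton_b above 0.03 m and height (world z) of far_edge_b above 0.025 m)).
It fails at once if a carton is tipped by more than 0.45 rad (angle between any of carton_a, carton_b's own z axis and vertical above 0.45 rad).
It fails at once if a bystander is moved by more than 40 mm (distance of any of syringe, grit_jar, seed_jar, tape_roll from where it was at the start of the episode above 0.04 m).
It also fails if it takes over 64 s, if anything falls off the work surface, if the arm or the gripper's body presses on something with over 40 N, if the wrist force passes 120 N, or if a joint passes its speed limit or range.

## Working session

There is one attempt and no reset: what is moved stays moved. The work goes in short steps, Python scripts to look and compute and a shell command to move; the robot and the scene stay as the last step left them, time stands still between calls to the robot, and variables do not carry over. Pictures are saved under pics/ and viewed, at most 10 in all, crops included, and the job is handed in when it is done.

```bash
mkdir -p pics
cat > h.py <<'E'
import numpy as np, cv2
from workcell import bot
def ray(cam,uv):
    i=bot.camera_info(cam);K=np.array(i["intrinsics"]);D=np.array(i["distortion"])
    T=np.array(i["camera_from_world"])
    p=cv2.undistortPoints(np.array([[uv]],float),K,D)[0,0]
    R=T[:3,:3];return -R.T@T[:3,3],R.T@np.array([p[0],p[1],1])
def at_z(cam,uv,z):
    o,d=ray(cam,uv);return o+d*(z-o[2])/d[2]
E
python3 - <<'E'
from h import *
a=bot.camera("top");b=bot.camera("scene")
cv2.imwrite("pics/top.png",a);cv2.imwrite("pics/scene.png",b)
np.set_printoptions(precision=3,suppress=True)
for t,z in [("knob_a",.094),("carton_a",.01),("far_edge_a",.01),("syringe",.01),("check_board",0),("railed_bay",0),("flat_bay",0),("tape_roll",0),("grit_jar",0),("seed_jar",0)]:
  for cam in("top","scene"):
    for r in bot.spot_point(cam,t)[:3]: print(t,cam,round(r["confidence"],2),np.array(r["uv"]),at_z(cam,r["uv"],z))
o=bot.get_obs();print(o["clock"],o["eef_pos"],o["tool_rot"],o["ft_force"])
E
```

```text
knob_a top 0.46 [280.3 222.1] [0.555 0.003 0.094]
knob_a top 0.43 [272.6 260.5] [0.457 0.024 0.094]
knob_a scene 0.69 [332.1 213.3] [0.455 0.026 0.094]
knob_a scene 0.64 [309.7 201.4] [0.553 0.003 0.094]
carton_a top 0.92 [303.1 222.3] [ 0.562 -0.055  0.01 ]
carton_a top 0.81 [294.4 262.5] [ 0.452 -0.029  0.01 ]
carton_a scene 0.68 [342.9 229.3] [ 0.461 -0.041  0.01 ]
far_edge_a top 0.64 [329.1 221.5] [ 0.563 -0.128  0.01 ]
far_edge_a scene 0.7 [358.5 222. ] [ 0.448 -0.108  0.01 ]
far_edge_a scene 0.59 [316.3 218.5] [ 0.567 -0.048  0.01 ]
syringe top 0.62 [298.9 242.3] [ 0.507 -0.042  0.01 ]
syringe top 0.43 [300.1 225.1] [ 0.555 -0.047  0.01 ]
check_board top 0.63 [291.5 239.5] [ 0.516 -0.022  0.   ]
check_board scene 0.55 [329.2 230. ] [ 0.502 -0.027  0.   ]
railed_bay top 0.84 [216.3 245.2] [0.506 0.187 0.   ]
railed_bay top 0.39 [291.2 244.5] [ 0.502 -0.02   0.   ]
railed_bay scene 0.81 [283.  265.1] [0.49 0.2  0.  ]
flat_bay top 0.74 [370.5 239.5] [ 0.51  -0.243  0.   ]
flat_bay scene 0.74 [368.5 202.9] [ 0.504 -0.262  0.   ]
flat_bay scene 0.64 [303.7 190.7] [ 0.746 -0.206  0.   ]
tape_roll top 0.93 [453.4 230. ] [ 0.53  -0.479  0.   ]
tape_roll scene 0.67 [394.7 180.8] [ 0.524 -0.489  0.   ]
grit_jar top 0.82 [350.2 162.6] [ 0.733 -0.195  0.   ]
grit_jar scene 0.84 [303.  188.8] [ 0.759 -0.218  0.   ]
grit_jar scene 0.3 [343.3 233. ] [ 0.457 -0.038  0.   ]
seed_jar top 0.97 [316.5 155.9] [ 0.755 -0.098  0.   ]
seed_jar scene 0.59 [281.3 198.3] [ 0.769 -0.108  0.   ]
1.1 [ 0.183 -0.465  0.253] [ 0.983  0.186 -0.    -0.   ] [-1.025  0.086  0.247]
```

View pics/top.png

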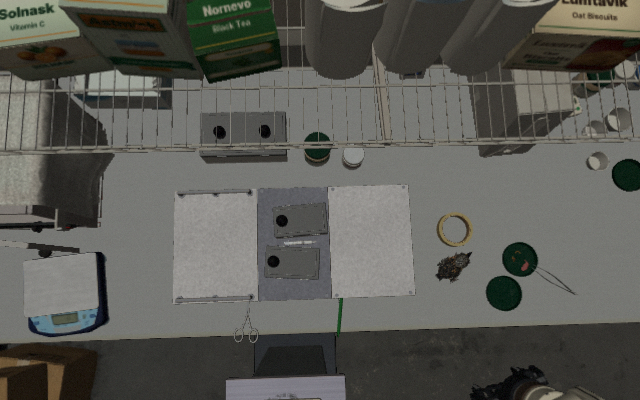

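View pics/scene.png

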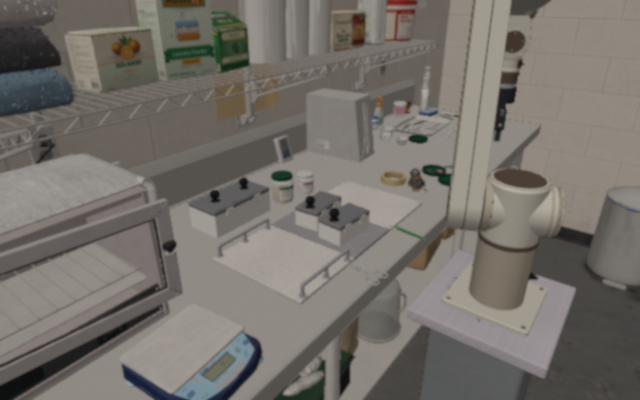

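The railed bay is on the left (columns 173–258) and the flat bay on the right (328–415). Carton A's knob is at about (273,260) and carton B's at (281,221), with the syringe between them. Estimated knob positions are A (0.456, 0.025) and B (0.554, 0.003).

```bash
python3 -m inch '[273,490,-70,0,0,-0.374,100,273,490,-70,0,0,-0.374,100,273,490,-70,0,0,-0.374,100,273,490,-70,0,0,-0.374,100,273,490,-70,0,0,-0.374,100,273,490,-70,0,0,-0.374,100,273,490,-70,0,0,-0.374,100,273,490,-70,0,0,-0.374,100]'
```

```text
clock: 1.77
eef_pos: [0.3396, -0.1833, 0.2134]
tool_rot: [1.0, -0.0, 0.001, 0.0]
ft_force: [0.8, 0.4, -0.4]
grip_width: 0.0854
grasp_force: 0.0
```

```bash
python3 -m inch '[115,205,-30,0,0,0,100,115,205,-30,0,0,0,100,115,205,-30,0,0,0,100,115,205,-30,0,0,0,100,115,205,-30,0,0,0,100,115,205,-30,0,0,0,100,115,205,-30,0,0,0,100,115,205,-30,0,0,0,100]'
cat >> h.py <<'E'
from scipy.spatial.transform import Rotation as Ro
def wz(uv,z,o):
    i=bot.camera_info("wrist");H=np.array(i["hand_eye"])
    p=cv2.undistortPoints(np.array([[uv]],float),np.array(i["intrinsics"]),np.array(i["distortion"]))[0,0]
    R=Ro.from_quat(o["tool_rot"]).as_matrix();c=np.array(o["eef_pos"])+R@H[:3,3];d=R@H[:3,:3]@np.array([p[0],p[1],1])
    return c+d*(z-c[2])/d[2]
def look(name,ts):
    np.set_printoptions(precision=4,suppress=True)
    o=bot.get_obs();cv2.imwrite(f"pics/{name}.png",bot.camera("wrist"));print(o["clock"],o["eef_pos"],o["ft_force"])
    for t,z in ts:
        for r in bot.spot_point("wrist",t)[:3]: print(t,round(r["confidence"],2),np.array(r["uv"]),wz(r["uv"],z,o))
E
python3 -c '
from h import *
look("w1",[("knob_a",.094),("far_edge_a",.01),("carton_a",.01)])'
```

```text
clock: 2.43
eef_pos: [0.4543, 0.0093, 0.1829]
tool_rot: [1.0, 0.008, -0.001, -0.004]
ft_force: [0.2, -0.6, 0.4]
grip_width: 0.085
grasp_force: 0.0
2.4333 [0.4543 0.0093 0.1829] [ 0.1743 -0.5692  0.4283]
knob_a 0.96 [303.7 216. ] [0.4566 0.0195 0.094 ]
knob_a 0.87 [346.   30.2] [ 0.5609 -0.0027  0.094 ]
carton_a 0.78 [361.9 191.9] [ 0.4507 -0.0253  0.01  ]
carton_a 0.56 [399.2  47.6] [ 0.5634 -0.0479  0.01  ]
```

View pics/w1.png

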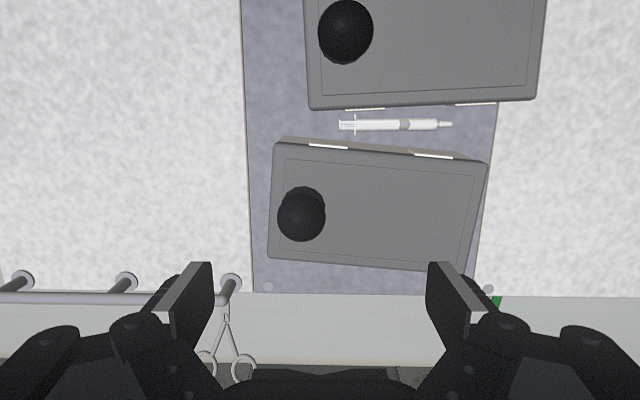

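A's knob is at (303,214) and B's at (346,30). A is yawed about -0.08, B about +0.04, as is the board. Next I descend on knob A.

```bash
python3 -m inch '[2,1,-40,0,0,-0.08,100,2,1,-75,0,0,-0.08,100,2,1,-82,0,0,-0.08,100,2,1,-82,0,0,-0.08,100,2,1,-82,0,0,-0.08,100]' && python3 -c '
from h import *
look("w2",[("knob_a",.094)])'
```

```text
clock: 3.05
eef_pos: [0.4597, -0.0049, 0.1071]
tool_rot: [1.0, -0.019, 0.006, -0.023]
ft_force: [-2.9, 19.4, 32.4]
grip_width: 0.0854
grasp_force: 17.0
3.05 [ 0.4597 -0.0049  0.1071] [-2.9026 19.3865 32.3742]
knob_a 0.89 [243.1 286.7] [0.4572 0.0276 0.094 ]
knob_a 0.84 [301.2   5.6] [ 0.5618 -0.0022  0.094 ]
```

View pics/w2.png

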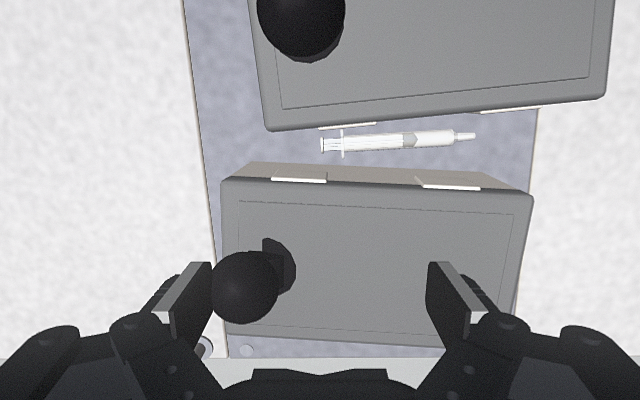

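The left finger has come down on the knob: the previous move had stopped short of its target. Back up and re-centre.

```bash
python3 -m inch '[0,0,25,0,0,0,100,0,0,60,0,0,0,100,0,0,60,0,0,0,100,0,0,60,0,0,0,100]' && python3 -c '
from h import *
look("w3",[("knob_a",.094)])
print(bot.get_obs()["tool_rot"])'
```

```text
clock: 3.48
eef_pos: [0.4569, -0.0124, 0.1639]
tool_rot: [1.0, -0.021, 0.003, -0.013]
ft_force: [-0.6, -0.1, -0.2]
grip_width: 0.0857
grasp_force: 0.0
3.4833 [ 0.4569 -0.0124  0.1639] [-0.5974 -0.1189 -0.1517]
knob_a 0.63 [262.7 235.7] [0.4556 0.0215 0.094 ]
knob_a 0.62 [292.2  30.5] [ 0.5613 -0.002   0.094 ]
[ 0.9997 -0.0207  0.0002 -0.0127]
```

View pics/w3.png

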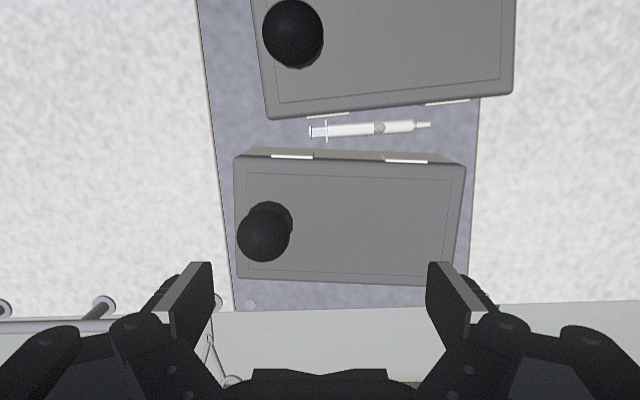

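```bash
python3 -m inch '[0,36,0,-0.02,0,-0.04,100,0,36,0,-0.02,0,-0.04,100,0,36,0,-0.02,0,-0.04,100,0,36,0,-0.02,0,-0.04,100,0,36,0,-0.02,0,-0.04,100,0,36,0,-0.02,0,-0.04,100]' && python3 -c '
from h import *
look("w4",[("knob_a",.094)])
print(bot.get_obs()["tool_rot"],bot.get_obs()["joint_vel"])'
```

```text
clock: 4.08
eef_pos: [0.454, -0.0086, 0.161]
tool_rot: [1.0, -0.019, 0.0, -0.016]
ft_force: [0.5, 0.8, 0.3]
grip_width: 0.0854
grasp_force: 0.0
4.0833 [ 0.454  -0.0086  0.161 ] [0.4759 0.827  0.2596]
knob_a 0.9 [269.4 232.2] [0.4552 0.0213 0.094 ]
knob_a 0.88 [300.   21.7] [ 0.561  -0.0015  0.094 ]
[ 0.9997 -0.0188  0.0004 -0.0159] [-0.0017 -0.0018  0.0027 -0.0003  0.0001  0.0005]
```

The arm barely moved. I check the joints for a limit or contact.

```bash
python3 -c '
from h import *
o=bot.get_obs();print(o["joint_pos"],o["tau"],o["joint_vel"])
cv2.imwrite("pics/s2.png",bot.camera("scene"))'
```

```text
[-0.03850157  0.21591926 -0.27835206  1.07636691  0.03175662  3.14060177] [-1.02083417e-02 -3.37194693e+01  2.29844910e+01  1.45264035e-03
  1.01581172e-01  6.19213310e-06] [-1.70607889e-03 -1.83344562e-03  2.65216933e-03 -2.62917473e-04
  5.63787407e-05  5.23702542e-04]
```

View pics/s2.png

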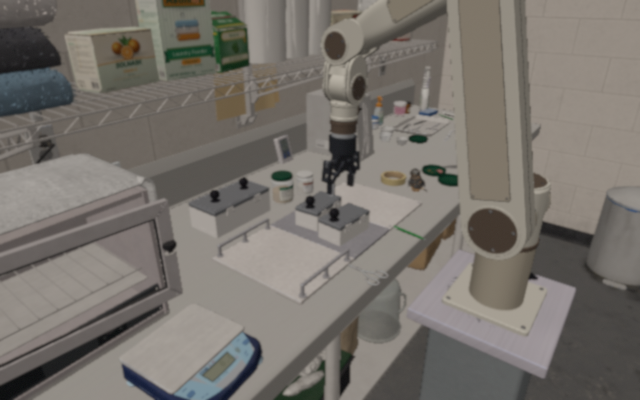

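Joint 6 is at its limit (3.1406). I'll turn the tool a quarter turn the other way and close along x instead.

```bash
python3 -m inch '[0,15,0,0,0,0.8,100,0,15,0,0,0,0.8,100,0,15,0,0,0,0.8,100,0,15,0,0,0,0.8,100,0,15,0,0,0,0.8,100,0,15,0,0,0,0.8,100,0,15,0,0,0,0.8,100,0,15,0,0,0,0.8,100]'; python3 -m inch '[0,0,0,0,0,0.73,100,0,0,0,0,0,0.73,100,0,0,0,0,0,0.73,100,0,0,0,0,0,0.73,100,0,0,0,0,0,0.73,100,0,0,0,0,0,0.73,100,0,0,0,0,0,0.73,100,0,0,0,0,0,0.73,100]'
python3 -c '
from h import *
look("w5",[("knob_a",.094)])
o=bot.get_obs();print(o["tool_rot"],o["joint_pos"], Ro.from_quat(o["tool_rot"]).as_matrix())'
```

```text
clock: 4.9
eef_pos: [0.4542, 0.0065, 0.1613]
tool_rot: [0.928, 0.372, -0.006, -0.015]
ft_force: [0.9, 0.7, -0.6]
grip_width: 0.0855
grasp_force: 0.0
clock: 5.57
eef_pos: [0.4541, 0.0065, 0.1613]
tool_rot: [0.735, 0.677, -0.011, -0.012]
ft_force: [-1.0, -0.2, 0.7]
grip_width: 0.0854
grasp_force: 0.0
5.5667 [0.4541 0.0065 0.1613] [-1.0202 -0.1855  0.6832]
knob_a 0.84 [517.3 227.8] [0.5608 0.0003 0.094 ]
knob_a 0.75 [325.1 201.9] [0.4576 0.0227 0.094 ]
[ 0.7351  0.6778 -0.0106 -0.0118] [ 0.012   0.2385 -0.2483  1.1155  0.0033  1.6638] [[ 0.081   0.9962 -0.0316]
 [ 0.9967 -0.081   0.0029]
 [ 0.0004 -0.0317 -0.9995]]
```

```bash
python3 -m inch '[2.5,16,0,0,-0.032,0,100,2.5,16,-10,0,-0.032,0,100,2.5,16,-25,0,-0.032,0,100,2.5,16,-25,0,-0.032,0,100,2.5,16,-25,0,-0.032,0,100]'
python3 -c '
from h import *
look("w6",[("knob_a",.094)])
o=bot.get_obs();print(Ro.from_quat(o["tool_rot"]).as_matrix()[:,2])'
```

```text
clock: 6.08
eef_pos: [0.4558, 0.0224, 0.1358]
tool_rot: [0.735, 0.678, 0.0, -0.002]
ft_force: [-0.2, 0.9, 0.9]
grip_width: 0.0852
grasp_force: 0.0
6.0833 [0.4558 0.0224 0.1358] [-0.1921  0.907   0.9252]
knob_a 0.98 [530.9 277.9] [ 0.5608 -0.0017  0.094 ]
knob_a 0.82 [317.5 247.6] [0.456  0.0231 0.094 ]
[ 0.0009  0.0029 -1.    ]
```

View pics/w6.png

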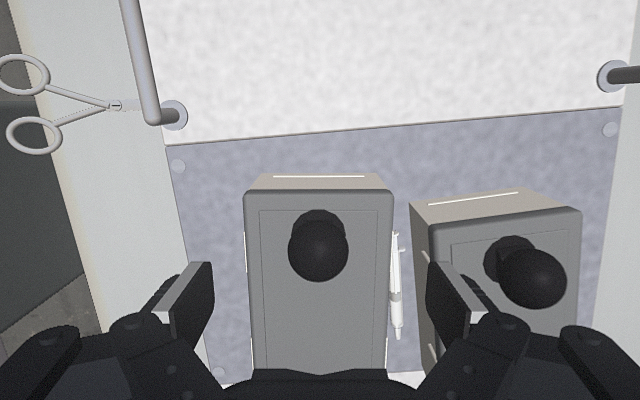

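Knob A (318,248) is centred between the fingers. Descend and grip.

```bash
python3 -m inch '[0.5,0,-20,0,0,0,100,0.5,0,-34,0,0,0,100,0.5,0,-34,0,0,0,60,0.5,0,-34,0,0,0,0,0.5,0,-34,0,0,0,0,0.5,0,-34,0,0,0,0,0.5,0,-34,0,0,0,0,0.5,0,-34,0,0,0,0]'; python3 -m inch '[0,0,0,0,0,0,0,0,0,0,0,0,0,0,0,0,0,0,0,0,0]'
```

```text
clock: 6.85
eef_pos: [0.4576, 0.0225, 0.1035]
tool_rot: [0.734, 0.679, 0.002, -0.0]
ft_force: [-2.0, 0.1, 5.3]
grip_width: 0.0271
grasp_force: 58.6
clock: 7.1
eef_pos: [0.4575, 0.0225, 0.1035]
tool_rot: [0.734, 0.679, 0.002, -0.0]
ft_force: [-2.7, -0.5, 6.5]
grip_width: 0.027
grasp_force: 58.7
```

```bash
python3 -m inch '[0,0,3,0,0,0,0,0,0,6,0,0,0,0,0,0,9,0,0,0,0,0,0,12,0,0,0,0,0,0,12,0,0,0,0,0,0,12,0,0,0,0,0,0,12,0,0,0,0,0,0,12,0,0,0,0]'
python3 -c '
from h import *
f=[]
for k in range(8): bot.camera("wrist"); f.append(bot.get_obs()["ft_force"])
print(np.mean(f,0),np.std(f,0),bot.get_obs()["eef_pos"])
cv2.imwrite("pics/l1.png",np.hstack([cv2.resize(bot.camera("scene")[130:290,220:440],(440,320)),cv2.resize(bot.camera("wrist"),(360,320))]))'
```

```text
clock: 7.77
eef_pos: [0.4571, 0.0226, 0.1142]
tool_rot: [0.734, 0.679, 0.001, -0.001]
ft_force: [0.7, 1.2, -0.4]
grip_width: 0.0269
grasp_force: 59.2
[ 0.38671564  0.78715999 -0.86303408] [0.51417736 0.56991852 0.43558026] [0.4571314  0.02243963 0.11427691]
```

View pics/l1.png

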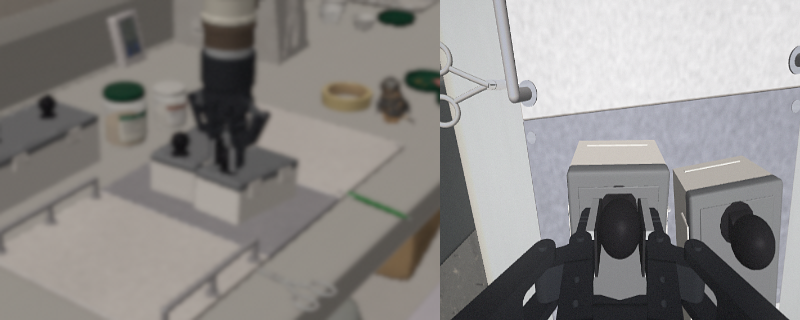

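```bash
python3 -m inch '[0,0,5,0,0,0,0,0,0,5,0,0,0,0,0,0,5,0,0,0,0,0,0,5,0,0,0,0]'
python3 -c '
from h import *
f=[]
for k in range(8): bot.camera("wrist"); f.append(bot.get_obs()["ft_force"])
print(np.mean(f,0),bot.get_obs()["eef_pos"])
look("l2",[("far_edge_a",.01),("knob_a",.1)])
for n,z in (("railed_bay",0),("flat_bay",0),("check_board",0)):
  for r in bot.silhouettes("top",n)[:1]:
    c=cv2.findContours(r["mask"].astype(np.uint8),0,2)[0];c=max(c,key=cv2.contourArea)
    b=cv2.boxPoints(cv2.minAreaRect(c));print(n,[at_z("top",p,.01)[:2].round(3).tolist() for p in b])
'
```

```text
clock: 8.6
eef_pos: [0.4571, 0.0224, 0.1194]
tool_rot: [0.734, 0.679, 0.001, -0.001]
ft_force: [-0.9, 0.9, -1.1]
grip_width: 0.0268
grasp_force: 59.2
[-0.31002847  0.95851147 -1.08263284] [0.45705754 0.02243134 0.11924159]
9.0 [0.4571 0.0224 0.1192] [-0.7218  1.2437 -1.0076]
far_edge_a 0.68 [471.1 297.3] [ 0.5616 -0.0528  0.01  ]
knob_a 0.91 [319.7 288.1] [0.4577 0.0139 0.1   ]
knob_a 0.9 [548.6 294. ] [0.5569 0.0031 0.1   ]
railed_bay [[0.666, 0.31], [0.66, 0.07], [0.346, 0.072], [0.353, 0.302]]
flat_bay [[0.662, -0.125], [0.665, -0.363], [0.355, -0.355], [0.354, -0.126]]
check_board [[0.661, 0.08], [0.663, -0.127], [0.353, -0.128], [0.353, 0.071]]
```

A weighs about 1 N at the knob, so it is nearly empty and goes to the flat bay on the right. I lower it, then slide it along its own axis, away from the syringe.

```bash
python3 -m inch '[0,0,-7,0,0,0,0,0,0,-14,0,0,0,0,0,0,-14.5,0,0,0,0,-1,-10,-14.5,0,0,0,0,-2,-24,-14.5,0,0,0,0,-4,-40,-14.5,0,0,0,0,-5,-56,-14.5,0,0,0,0,-6,-72,-14.5,0,0,0,0]'; python3 -m inch '[-1,-16,0,0,0,0,0,-3,-32,0,0,0,0,0,-4,-48,0,0,0,0,0,-5,-64,0,0,0,0,0,-7,-80,0,0,0,0,0,-8,-96,0,0,0,0,0,-9,-110,0,0,0,0,0,-9,-110,0,0,0,0,0]'
python3 -c '
from h import *
look("p1",[("knob_a",.094),("syringe",.01)])
bot.camera("top")
for r in bot.spot_point("top","carton_a")[:3]: print(r["confidence"],at_z("top",r["uv"],.01))
for r in bot.spot_point("top","syringe")[:3]: print(r["confidence"],at_z("top",r["uv"],.01))
'
```

```text
clock: 9.97
eef_pos: [0.4506, -0.0506, 0.1046]
tool_rot: [0.734, 0.679, 0.001, -0.001]
ft_force: [-0.7, 0.4, -0.5]
grip_width: 0.0268
grasp_force: 59.2
clock: 10.63
eef_pos: [0.4415, -0.1623, 0.1046]
tool_rot: [0.735, 0.678, 0.0, -0.0]
ft_force: [-0.4, 0.1, -1.4]
grip_width: 0.0266
grasp_force: 59.2
10.6333 [ 0.4415 -0.1623  0.1046] [-0.4406  0.1102 -1.4492]
knob_a 0.57 [320.2 283.3] [ 0.4429 -0.1639  0.094 ]
syringe 0.69 [423.4   0. ] [ 0.5081 -0.0465  0.01  ]
0.91 [ 0.5611 -0.0577  0.01  ]
0.64 [ 0.5079 -0.0384  0.01  ]
```

```bash
python3 -m inch '[0,-16,0,0,0,0,0,0,-32,0,0,0,0,0,0,-32,-1,0,0,0,0,0,-32,-1,0,0,0,0,0,-32,-1,0,0,0,100,0,-32,-1,0,0,0,100,0,-32,-1,0,0,0,100,0,-32,-1,0,0,0,100]'; python3 -m inch '[0,0,25,0,0,0,100,0,0,60,0,0,0,100,0,35,60,0,0,0,100,0,70,60,0,0,0,100,0,70,60,0,0,0,100,0,70,60,0,0,0,100]'
python3 -c '
from h import *
look("p2",[("knob_a",.094)])
cv2.imwrite("pics/top2.png",bot.camera("top")[120:340,150:480])
for t,z in(("carton_a",.01),("syringe",.01),("knob_a",.094)):
  for r in bot.spot_point("top",t)[:3]: print(t,r["confidence"],at_z("top",r["uv"],z))
'
```

```text
clock: 11.6
eef_pos: [0.4421, -0.191, 0.1039]
tool_rot: [0.734, 0.679, 0.001, -0.001]
ft_force: [-0.6, -0.0, -0.0]
grip_width: 0.074
grasp_force: 0.0
clock: 12.1
eef_pos: [0.442, -0.12, 0.1641]
tool_rot: [0.733, 0.68, 0.001, -0.001]
ft_force: [0.1, -0.3, -0.1]
grip_width: 0.0855
grasp_force: 0.0
12.1 [ 0.442  -0.12    0.1641] [ 0.0638 -0.2939 -0.1485]
knob_a 0.73 [326.3 337.2] [ 0.4421 -0.1913  0.094 ]
carton_a 0.95 [ 0.5558 -0.0472  0.01  ]
carton_a 0.86 [ 0.4317 -0.2385  0.01  ]
syringe 0.6 [ 0.5082 -0.0453  0.01  ]
knob_a 0.68 [ 0.743 -0.089  0.094]
knob_a 0.62 [0.5545 0.003  0.094 ]
```

View pics/top2.png

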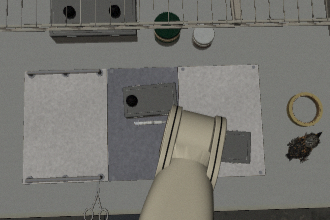

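A stands on the flat bay, with its centre at about (0.432, -0.239) and the syringe unmoved. On to knob B.

```bash
python3 -m inch '[30,30,0,0,0,0.12,100,60,60,0,0,0,0.12,100,90,90,0,0,0,0.12,100,116,121,0,0,0,0.12,100,116,121,-12,0,0,0.12,100,116,121,-25,0,0,0.12,100,116,121,-25,0,0,0.12,100,116,121,-25,0,0,0.12,100]'
python3 -c '
from h import *
look("w7",[("knob_b",.094)])
o=bot.get_obs();print(Ro.from_quat(o["tool_rot"]).as_matrix()[:,1:])'
```

```text
clock: 13.07
eef_pos: [0.5573, -0.0011, 0.1377]
tool_rot: [0.693, 0.721, -0.0, -0.002]
ft_force: [0.0, -0.3, 0.8]
grip_width: 0.0855
grasp_force: 0.0
13.0667 [ 0.5573 -0.0011  0.1377] [ 0.0155 -0.3452  0.8377]
knob_b 0.9 [326.1 247.8] [ 0.5616 -0.0012  0.094 ]
[[ 0.9992  0.0003]
 [ 0.0402  0.0029]
 [ 0.0005 -1.    ]]
```

View pics/w7.png

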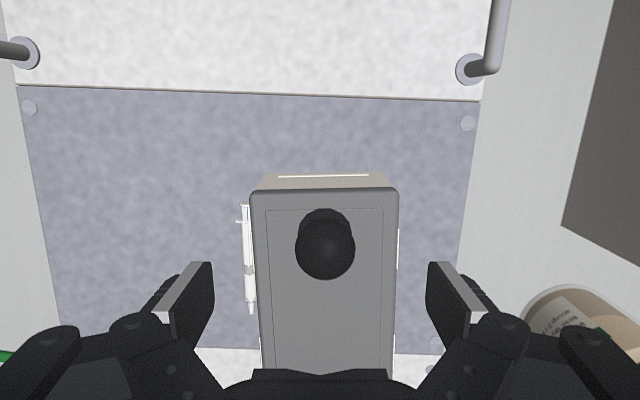

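B's knob (325,248) lies about 4 mm to +x. Descend, grip, lift.

```bash
python3 -m inch '[4,0,-15,0,0,0,100,4,0,-33,0,0,0,100,4,0,-34,0,0,0,60,4,0,-34,0,0,0,0,4,0,-34,0,0,0,0,4,0,-34,0,0,0,0,4,0,-34,0,0,0,0,4,0,-34,0,0,0,0]'; python3 -m inch '[0,0,0,0,0,0,0,0,0,0,0,0,0,0,0,0,3,0,0,0,0,0,0,6,0,0,0,0,0,0,9,0,0,0,0,0,0,12,0,0,0,0,0,0,13,0,0,0,0,0,0,13,0,0,0,0]'
python3 -c '
from h import *
f=[]
for k in range(8): bot.camera("wrist"); f.append(bot.get_obs()["ft_force"])
print(np.mean(f,0),np.std(f,0),bot.get_obs()["eef_pos"],bot.get_obs()["clock"])'
```

```text
clock: 13.83
eef_pos: [0.5625, -0.0007, 0.1064]
tool_rot: [0.692, 0.722, 0.002, -0.0]
ft_force: [-3.0, -0.6, 6.0]
grip_width: 0.027
grasp_force: 58.7
clock: 14.5
eef_pos: [0.5622, -0.0006, 0.118]
tool_rot: [0.692, 0.722, 0.001, -0.001]
ft_force: [0.6, 0.6, -1.4]
grip_width: 0.0272
grasp_force: 59.1
[-0.02008134 -0.03212025 -1.10049703] [0.52479369 0.32945201 0.50306662] [ 5.62090561e-01 -4.95245057e-04  1.17684660e-01] 14.9
```

```bash
python3 -m inch '[0,0,4,0,0,0,0,0,0,4,0,0,0,0,0,0,4,0,0,0,0]'
python3 -c '
from h import *
f=[]
for k in range(8): bot.camera("wrist"); f.append(bot.get_obs()["ft_force"])
print(np.mean(f,0),bot.get_obs()["ft_torque"])
look("l3",[("knob_b",.1)])
a=cv2.imread("pics/l3.png");b=cv2.imread("pics/w7.png")
for t in("carton_b",):
  for r in bot.silhouettes("wrist",t)[:2]: print(r["confidence"],r["uv"],cv2.boundingRect(r["mask"].astype(np.uint8)))
'
```

```text
clock: 15.15
eef_pos: [0.5621, -0.0006, 0.122]
tool_rot: [0.692, 0.722, 0.001, -0.001]
ft_force: [-0.3, -0.3, -1.1]
grip_width: 0.0264
grasp_force: 59.2
[-0.35751477  0.37098493 -1.1578396 ] [ 0.15435575  0.10661039 -0.08265798]
15.55 [ 0.562  -0.0005  0.1217] [-0.6066 -0.0842 -1.7036]
knob_b 0.81 [320.  276.9] [ 0.5636 -0.005   0.1   ]
0.87 [315.4, 246.4] (226, 169, 181, 206)
```

```bash
python3 -c '
from h import *
i=bot.camera_info("wrist");print(np.array(i["intrinsics"])[0,0],np.array(i["hand_eye"]))
K=np.array(i["intrinsics"])
for n in("w6","w7","l2","l3","p1"):
  g=cv2.cvtColor(cv2.imread(f"pics/{n}.png"),7)
  m=(g<45).astype(np.uint8); m[:150]=0
  nl,lab,st,ce=cv2.connectedComponentsWithStats(m)
  print(n)
  # dark run widths across the ball near centre column and lid edges by gradient
  for r in (215,235,255,275): 
    row=cv2.GaussianBlur(g,(5,5),0)[r].astype(int);d=np.abs(row[4:]-row[:-4]);pk=[c+2 for c in range(1,len(d)-1) if d[c]>12 and d[c]==d[max(0,c-6):c+7].max()]
    print(r,[c for c in pk if 180<c<470])
'
```

```text
359.5795616375485 [[-1.03220135e-03 -9.60271636e-01 -2.79065083e-01  7.04912517e-02]
 [ 9.99999385e-01 -8.77733534e-04 -6.78472899e-04  1.28705500e-03]
 [ 4.06573499e-04 -2.79065611e-01  9.60271951e-01 -1.20011642e-01]
 [ 0.00000000e+00  0.00000000e+00  0.00000000e+00  1.00000000e+00]]
w6
215 [242, 300, 336, 393, 409, 420]
235 [181, 245, 291, 345, 392, 411, 434]
255 [185, 246, 287, 348, 391, 412, 428, 449, 453]
275 [193, 212, 246, 299, 336, 390, 400, 414, 426, 427, 445, 460]
w7
215 [242, 250, 263, 305, 343, 399, 463]
235 [242, 251, 297, 352, 396, 460, 461]
255 [243, 253, 295, 354, 396, 457, 458]
275 [193, 212, 244, 254, 309, 341, 396, 427, 445, 465, 466]
l2
215 [226, 412]
235 [225, 413, 436]
255 [228, 281, 357, 404, 415, 440, 441]
275 [231, 247, 262, 277, 362, 376, 377, 391, 402, 416, 436, 437, 457]
l3
215 [226, 407, 465]
235 [227, 405, 462]
255 [230, 246, 281, 282, 348, 357, 402, 459]
275 [233, 247, 262, 277, 362, 376, 391, 400, 456]
p1
215 [227, 407]
235 [185, 227, 303, 333, 406]
255 [189, 228, 245, 281, 357, 405]
275 [193, 230, 247, 262, 276, 362, 376, 377, 391, 403]
```

The lid widths in the images show that the carton really came up with the tool. B also weighs about 1.1 N, so it is nearly empty too and goes to the flat bay.

```bash
python3 -m inch '[0,0,-7,0,0,0,0,0,0,-13.5,0,0,0,0,0,0,-14.5,0,0,0,0,1,-10,-14.5,0,0,0,0,2,-24,-14.5,0,0,0,0,3,-40,-14.5,0,0,0,0,4,-56,-14.5,0,0,0,0,5,-72,-14.5,0,0,0,0]'; python3 -m inch '[1,-16,0,0,0,0,0,2,-32,0,0,0,0,0,3,-48,0,0,0,0,0,4,-64,0,0,0,0,0,5,-80,0,0,0,0,0,6,-96,0,0,0,0,0,7,-110,0,0,0,0,0,7,-117,0,0,0,0,0]'
python3 -m inch '[0,0,0,0,0,0,0,0,0,-1,0,0,0,0,0,0,-1,0,0,0,0,0,0,-1,0,0,0,100,0,0,-1,0,0,0,100,0,0,-1,0,0,0,100,0,0,-1,0,0,0,100,0,0,-1,0,0,0,100]'; python3 -m inch '[0,0,25,0,0,0,100,0,0,60,0,0,0,100,0,40,80,0,0,0,100,-20,80,100,0,0,0,100,-40,120,100,0,0,0,100,-60,160,100,0,0,0,100,-80,200,100,0,0,0,100,-80,200,100,0,0,0,100]'; 
python3 -c '
from h import *
bot.camera("top");bot.camera("scene");print(bot.get_obs()["clock"])
np.set_printoptions(precision=3,suppress=True)
for t,z in(("carton_a",.01),("syringe",.01),("knob_a",.094),("far_edge_a",.01),("flat_bay",0)):
 for c in("top","scene"):
  for r in bot.spot_point(c,t)[:3]: print(t,c,round(r["confidence"],2),at_z(c,r["uv"],z))
'
```

```text
clock: 16.37
eef_pos: [0.567, -0.0745, 0.1071]
tool_rot: [0.692, 0.721, 0.001, -0.001]
ft_force: [0.2, 0.3, -0.3]
grip_width: 0.0268
grasp_force: 59.2
clock: 17.03
eef_pos: [0.5738, -0.1925, 0.1071]
tool_rot: [0.693, 0.721, 0.001, -0.001]
ft_force: [-0.0, 1.4, 0.1]
grip_width: 0.0268
grasp_force: 59.2
clock: 17.7
eef_pos: [0.5742, -0.1891, 0.1063]
tool_rot: [0.692, 0.722, 0.001, -0.001]
ft_force: [0.0, 1.0, 0.3]
grip_width: 0.0844
grasp_force: 0.0
clock: 18.37
eef_pos: [0.4916, 0.0139, 0.2067]
tool_rot: [0.691, 0.723, 0.001, -0.002]
ft_force: [-0.1, 0.1, -0.2]
grip_width: 0.0853
grasp_force: 0.0
18.4667
carton_a top 0.76 [ 0.434 -0.238  0.01 ]
carton_a top 0.69 [ 0.572 -0.24   0.01 ]
carton_a scene 0.87 [ 0.575 -0.23   0.01 ]
carton_a scene 0.77 [ 0.429 -0.249  0.01 ]
carton_a scene 0.35 [ 0.537 -0.372  0.01 ]
syringe top 0.47 [ 0.51  -0.047  0.01 ]
syringe top 0.25 [ 0.576 -0.312  0.01 ]
syringe scene 0.5 [ 0.495 -0.047  0.01 ]
knob_a top 0.61 [ 0.568 -0.186  0.094]
knob_a top 0.59 [ 0.439 -0.188  0.094]
knob_a scene 0.48 [ 0.443 -0.192  0.094]
knob_a scene 0.4 [ 0.592 -0.232  0.094]
far_edge_a top 0.81 [ 0.579 -0.318  0.01 ]
far_edge_a scene 0.63 [ 0.596 -0.313  0.01 ]
far_edge_a scene 0.57 [ 0.419 -0.295  0.01 ]
flat_bay top 0.76 [ 0.506 -0.24   0.   ]
flat_bay scene 0.7 [ 0.499 -0.254  0.   ]
```

Both cartons stand centred on the flat bay, the bystanders are in place and the arm is clear.

```bash
python3 -c '
from workcell import bot
print(bot.job_done())'
```

```text
the job is handed in; nothing more can be done
None
```

I weighed both cartons by their knob ends; each took about 1 N, so both are nearly empty. Both now stand on the flat bay with the syringe unmoved, and I handed the job in (verdict not shown).

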